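# Slide the jump-start pack home on its charging bay and start the charger

### The arm

A 6-joint arm with a two-finger parallel gripper is mounted at the origin on the work surface. World frame = base frame: x ahead of the robot, y to its left, z up, the work surface at z = 0. Lengths are in mm, angles in degrees, forces in N, time in s.
With the tool pointing down it reaches from about 350 to 850 mm from the base axis. Payload 8.1 kg.
Tool frame: the origin (TCP) lies at the very end of the fingers, on their centre line; the grasp point (between the pads) lies r.tcp_to_grasp behind it (r.tcp_to_grasp is the distance from the TCP to the grasp point, in mm); z points along the fingers, y is the line along which they close (so a half turn about z gives the same grasp; the last joint's range is limited). The gripper opens to 85 mm and grips with 20 to 120 N. Pads are 22 mm wide; open, the fingers measure 114 mm over their backs; the gripper's body (76 mm by 85 mm) begins 54 mm behind the grasp point. The pads swing forward as they close: fully open they stand 13 mm farther back than shut.
Start: joints at [-80.925, 7.471, 85.268, -0, 87.261, -4.893], TCP at [144.855, -582.256, 231.292] pointing down, gripper open.
Joint ranges: [-169.43, 169.43], [-51.17, 129.36], [1.28, 143.12], [-76.62, 256.62], [0, 156.53], [-152.29, 152.29]. Speed limits (degrees/s): [136.94, 136.94, 159.86, 180, 180, 180].

### API

Orientations are given as [roll, pitch, yaw] about the fixed x, y, z axes, in that order (R = Rz(yaw) Ry(pitch) Rx(roll)).
In Python, from bench import r gives the robot as it stands.
- The arm moves only by the shell command python3 -m handwheel 'ROWS' [OPENING] [FORCE]. ROWS is JSON, a list of rows, each a list of 4 numbers: the shift along the tool's x, y, z in m, then the turn about the tool's z in degrees. A call has 1 to 10 rows; each row shifts and turns the commanded pose from where the row before left it, along the tool's axes as they then stand; what a row does not reach is not made up. A row lasts 1/10 s, in which the tool goes at most 50 mm and 8.59 degrees, less where a joint would pass 70% of its speed; a pose out of reach is approached as far as the arm can. A call is refused whole if a number of a shift passes 0.05 or a number of a turn 8.59, either way. A call with a gripper value outside its range is refused whole. OPENING is the finger opening in m, from 0 to 0.0854, set as the call begins (- or left out, the last holds). The fingers move at their own pace and stop on an object; FORCE is the grip in N (left out, the last holds). Time passes only in rows, so rows that do not move let the fingers close. It gives the time, the measured TCP pose, the force, the opening and the grip force at its end, in the units of the state.
- r.sense(): the state, without advancing time (a new reading comes with each control period).
- r.snapshot(name): name is "scene" or "top"; returns the picture (384x512x3 uint8, red, green, blue); there is no depth.
- r.camera_params(name): a dict with "fx", "fy", "cx", "cy" (pixels), "D" ([k1, k2, p1, p2, k3] as OpenCV has them; the pictures are not rectified), "R" (3x3) and "t" (3): a world point X has camera coordinates R X + t. Camera axes: x right, y down, z forward; pixel columns grow to the right and rows downward; lengths in mm; the calibration is good to about 2 mm. A picture is of the moment at which its call begins. camera_params takes no time and is no camera call.
- r.hand_in(): hands the job in; it is judged then, once.
The state is a dict: "time": time; "joint_pos": joint angles; "qd": joint speeds; "joint_efforts": joint torques, N m; "tool_pos": TCP position; "tcp_rot": TCP orientation; "ft_force": force on the tool from outside, world axes, zero at the start; "wrist_torque": the same for the moment, N m; "finger_gap": finger opening in mm; "grip_force": force on a finger pad.
Only numpy, scipy, OpenCV 4.12 (cv2) and the standard library are available. Lean on these libraries where they do the work, as an engineer would, in place of code of your own. Each camera call takes 0.05 s, during which the arm holds its last target. There are 200 camera calls.

### The job

Put the tall, heavy jump-start pack on charge: push it with the fingers, low at its base so that it slides over the bench without tipping, into the open charging bay until its far face sits flat against the bay's back stop. Then press the charger's start button fully down and let it come up again. Do not lift the pack, do not press the button before the pack is home, and leave the bottle jack, the spray can and the wrench where they are.

Things in the scene. Friction and masses are not known exactly. Their poses are not given: they have to be found in the camera images.
- pack: jump-start pack: grey box 90 mm deep (x), 150 wide (y), 200 tall with a top handle to 243 mm, fixed on a dark steel skid of the same width, 28 mm tall, flush with its far face and sticking out 55 mm on the near side. 1.3 to 1.9 kg; slides at about 7 to 14 N; may tip if pushed above 70 mm. Origin on the bench under the box's centre, x to its far face (x = +45 mm); skid's near edge at x = -100
- bay: charging bay: fixed dark-steel frame on the bench, no floor, open to the robot. Origin on the bench, middle of the back stop's near face; x out through the stop (inside is x < 0), y along it, z up. Stop 222 mm long, 12 thick, 55 tall; a 52 mm deep foot. End cheeks 40 mm tall, inner faces at y = +-99 mm to x = -55, then flared out to x = -82. Pack home: its origin at x = -45 mm, y near 0
- start_top (a point): centre of the top of the start button, a round black button of 17 mm radius in a steel ring, facing up, on the charger: a fixed grey box 150 mm (x) by 110 (y) by 55 tall, beside the bay on its left or right. The button is on its lengthwise middle line, 35 mm nearer the robot than its centre
- start (a joint): travel of the start button in m: 0 up, 0.006 fully down; a spring brings it back up; fully down takes about 5 N
- jack: a blue bottle jack, loose, about 2.5 kg, square foot 95 mm, 190 mm tall, on the other side of the bay than the charger. Origin at the centre of its underside. Leave it alone
- spray: a spray can, loose, 54 mm across, 170 mm tall, standing to the robot's right. Origin at the centre of its underside. Leave it alone
- wrench: a steel wrench, 200 mm long, lying flat on the bench to the robot's left, along its own x. Leave it alone

How it is judged:
By the outcome, as a careful person would: the job done as asked, in the order asked, and still so for the second after the job is handed in, with the robot touching nothing.
It also fails if it takes over 70 s, if anything falls off the work surface, if the arm or the gripper's body presses on something with over 40 N, if the wrist force passes 120 N, or if a joint passes its speed limit or range.

## Working session

There is one attempt and no reset: what is moved stays moved. The work goes in short steps, Python scripts to look and compute and a shell command to move; the robot and the scene stay as the last step left them, time stands still between calls to the robot, and variables do not carry over. Pictures are saved under pics/ and viewed, at most 10 in all, crops included, and the job is handed in when it is done.

```bash
mkdir -p pics
python3 - <<'E'
from bench import r
import cv2,numpy as np
for n in("scene","top"):
    cv2.imwrite(f"pics/{n}0.png",r.snapshot(n)[:,:,::-1]); p=r.camera_params(n); print(n,p)
s=r.sense();print(s,r.tcp_to_grasp)
E
```

```text
scene {'fx': 358.1351204595291, 'fy': 358.1351204595291, 'cx': 253.71479962461106, 'cy': 192.82631007872533, 'D': array([0.00429557, 0.        , 0.        , 0.        , 0.        ]), 'R': array([[-0.34790594,  0.93751308,  0.00553896],
       [ 0.69133266,  0.26053142, -0.67393066],
       [-0.63326188, -0.23063522, -0.73877384]]), 't': array([ 187.82707452, -310.5042702 , 1475.78347029])}
top {'fx': 488.597356428754, 'fy': 488.597356428754, 'cx': 255.47209554393314, 'cy': 186.45809023469937, 'D': array([0.02100338, 0.        , 0.        , 0.        , 0.        ]), 'R': array([[ 0.01144431, -0.99988935, -0.00950302],
       [-0.99109471, -0.01008173, -0.13277663],
       [ 0.13266613,  0.01093793, -0.99110043]]), 't': array([   6.01754188,  543.93458799, 1215.35173064])}
{'time': 0.1, 'joint_pos': array([-8.09243197e+01,  7.51175401e+00,  8.53233553e+01, -7.96716297e-04,
        8.72620383e+01, -4.89246469e+00]), 'qd': array([-0.019793  , -0.12965622, -0.14982482,  0.00301924,  0.0337955 ,
        0.02577778]), 'joint_efforts': array([ 1.79053509e-04, -5.70949924e+01, -5.01943624e+01, -3.06178372e-04,
        8.15498934e-03,  4.38513712e-05]), 'tool_pos': array([ 144.77298959, -581.75631164,  230.33616812]), 'tcp_rot': array([-1.79903139e+02, -7.49246846e-03,  1.39681774e+01]), 'ft_force': array([-0.56908152, -0.34014146, -0.34988039]), 'wrist_torque': array([ 0.04476319, -0.02401242, -0.00769883]), 'grip_force': 0.0, 'finger_gap': 85.28363480618592} 18.700000000000003
```

View pics/scene0.png

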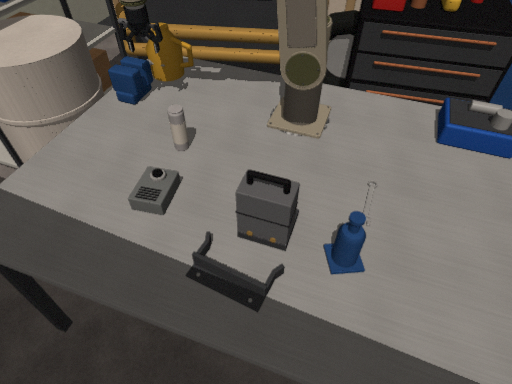

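View pics/top0.png

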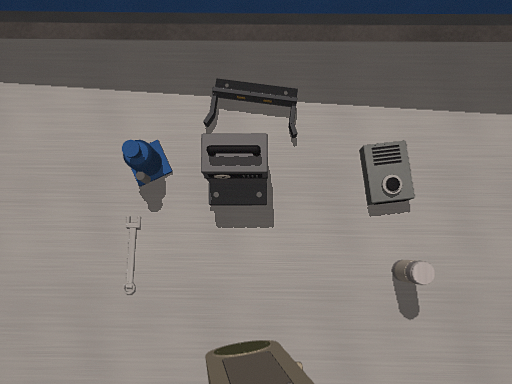

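The top view shows the bay at (205–298, 80–135), the pack at (202–268, 133–205), the charger at (360–413, 141–205) with its button near (393,184), the jack at (150,165), the wrench at (130,255) and the spray can at (412,271). I'll enlarge the work area next.

Run:
```python
import cv2
a=cv2.imread("pics/top0.png")[70:215,195:305]
a=cv2.resize(a,None,fx=4.1,fy=4.1,interpolation=cv2.INTER_CUBIC)
a=cv2.convertScaleAbs(a,alpha=1.8,beta=20)
b=cv2.imread("pics/top0.png")[135:212,355:420]
b=cv2.resize(b,None,fx=4.1,fy=4.1,interpolation=cv2.INTER_CUBIC)
import numpy as np
o=np.zeros((a.shape[0],a.shape[1]+b.shape[1],3),np.uint8);o[:,:a.shape[1]]=a;o[:b.shape[0],a.shape[1]:]=b
print(a.shape,o.shape)
cv2.imwrite("pics/c1.png",o)
```

```text
(594, 451, 3) (594, 717, 3)
```

View pics/c1.png

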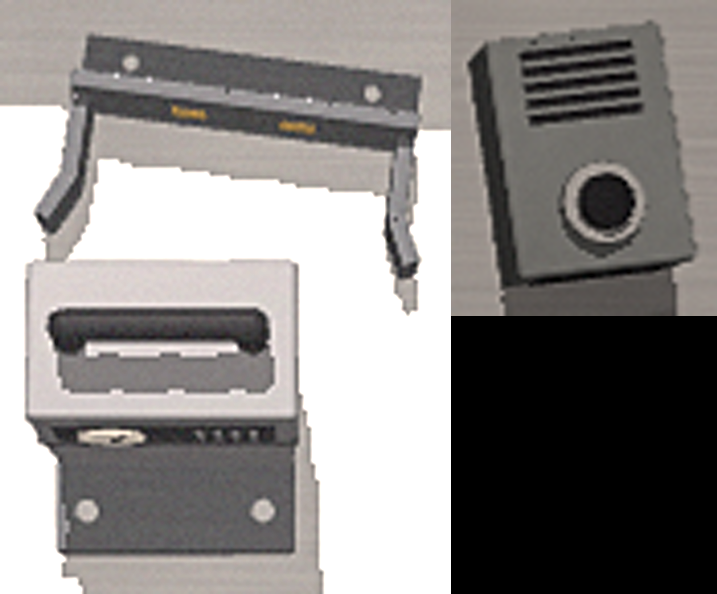

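```bash
cat > h.py <<'E'
import numpy as np,cv2
from bench import r
def px(n,uv,z):
    p=r.camera_params(n);K=np.array([[p["fx"],0,p["cx"]],[0,p["fy"],p["cy"]],[0,0,1]])
    q=cv2.undistortPoints(np.array(uv,float).reshape(-1,1,2),K,p["D"]).reshape(-1,2)
    d=np.c_[q,np.ones(len(q))]@p["R"];c=-p["R"].T@p["t"]
    s=(np.broadcast_to(z,len(q))-c[2])/d[:,2]
    return (c+d*s[:,None])[:,:2]
E
python3 - <<'E'
from h import *
np.set_printoptions(precision=1,suppress=True)
def C(l,ox=195,oy=70,du=0): return [(ox+(u-du+.5)/4.1-.5,oy+(v+.5)/4.1-.5) for u,v in l]
def show(n,l,z,**k):
    P=px("top",C(l,**k),z);print(n,P.tolist() and np.round(P,1).tolist());return P
show("packtop FL FR NR NL",[(27,262),(298,263),(298,416),(27,416)],200)
show("skid near L R",[(61,551),(294,551)],28)
for n,l in(("stop near L R",[(73,93),(418,128)]),("stop far",[(76,71),(421,113)])):
    P=show(n,l,55);d=P[0]-P[1];print(np.hypot(*d),np.degrees(np.arctan2(-d[0],d[1])), P.mean(0))
show("cheek tip out/in L, R",[(36,212),(52,232),(400,276),(416,264)],40)
show("foot far L R",[(88,36),(421,77)],4)
show("button",[(608,203)],62,ox=355,oy=135,du=451)
show("charger top FL FR NR NL",[(488,43),(662,22),(694,256),(522,278)],55,ox=355,oy=135,du=451)
show("spray",[],0) if 0 else None
E
```

```text
packtop FL FR NR NL [[641.2, 134.0], [642.1, -15.2], [556.8, -15.9], [555.4, 131.8]]
skid near L R [[498.3, 129.5], [499.8, -16.4]]
stop near L R [[786.2, 126.0], [765.2, -91.8]]
218.76853434838614 -5.500474502549192 [775.7  17.1]
stop far [[800.6, 124.4], [775.0, -93.7]]
219.56264422673271 -6.698687916365447 [787.8  15.4]
cheek tip out/in L, R [[712.9, 149.3], [700.0, 138.8], [673.5, -81.6], [681.4, -91.7]]
foot far L R [[842.2, 122.3], [816.0, -97.5]]
button [[549.8, -331.8]]
charger top FL FR NR NL [[650.2, -262.2], [664.4, -369.9], [518.6, -385.1], [504.0, -280.3]]
```

Measured in world axes:

| Item | Position (mm) | Yaw |
|---|---|---|
| Pack | (599, 58) | about 0.4° |
| Bay | (776, 17) | about -6.5° |
| Button | (550, -332) | – |

The sizes agree with the given ones: stop 219 against 222 mm, pack 149 against 150 mm, charger about 147 × 108 mm. In the bay frame the pack starts about 180 mm out and 21 mm to the left. I'll push the skid's near edge with both open fingers, steering as I go.

```bash
python3 - <<'E'
from h import *
print("spray top, jack foot near corners, wrench ends",px("top",[(423,272),(140,185),(172,170),(130,288),(133,222)],[170,5,5,5,5]).round())
E
python3 -m handwheel '[[0,0,0,6.8],[0,0,0,6.8],[0.0195,-0.0425,0,0],[0.0195,-0.0425,0,0],[0.0195,-0.0425,0,0],[0.0195,-0.0425,0,0],[0.0195,-0.0425,0,0],[0.0195,-0.0425,0,0],[0.0195,-0.0425,0,0],[0.0195,-0.0425,0,0]]' 0.0854
```

```text
spray top, jack foot near corners, wrench ends [[ 338. -364.]
 [ 549.  316.]
 [ 590.  233.]
 [ 283.  330.]
 [ 451.  330.]]
time: 1.1
tool_pos: [298.8, -239.4, 230.9]
tcp_rot: [-180.0, -0.0, 0.3]
ft_force: [0.9, -0.2, -0.8]
finger_gap: 85.3
grip_force: 0.0
```

```bash
python3 -m handwheel '[[0.022,-0.0425,0,0],[0.022,-0.0425,0,0],[0.022,-0.0425,0,0],[0.022,-0.0425,0,0],[0.022,-0.0425,0,0],[0.022,-0.0425,0,0],[0.022,-0.0425,0,0],[0,0,0,0],[0,0,0,0]]'
```

```text
time: 2.0
tool_pos: [450.4, 58.1, 230.6]
tcp_rot: [180.0, 0.1, 0.5]
ft_force: [0.3, -0.9, 0.1]
finger_gap: 85.6
grip_force: 0.0
```

```bash
python3 -m handwheel '[[0,0,0.045,0],[0,0,0.045,0],[0,0,0.045,0],[0,0,0.045,0],[0,0,0.025,0],[0,0,0.01,0],[0,0,0.006,0],[0,0,0,0],[0,0,0,0]]'
python3 - <<'E'
from h import *
cv2.imwrite("pics/t2.png",cv2.resize(r.snapshot("top")[60:260,110:310,::-1],None,fx=3,fy=3,interpolation=cv2.INTER_CUBIC))
E
```

```text
time: 2.9
tool_pos: [452.2, 56.9, 12.0]
tcp_rot: [180.0, -0.2, 0.3]
ft_force: [-0.6, 0.0, -0.8]
finger_gap: 85.2
grip_force: 0.0
```

View pics/t2.png

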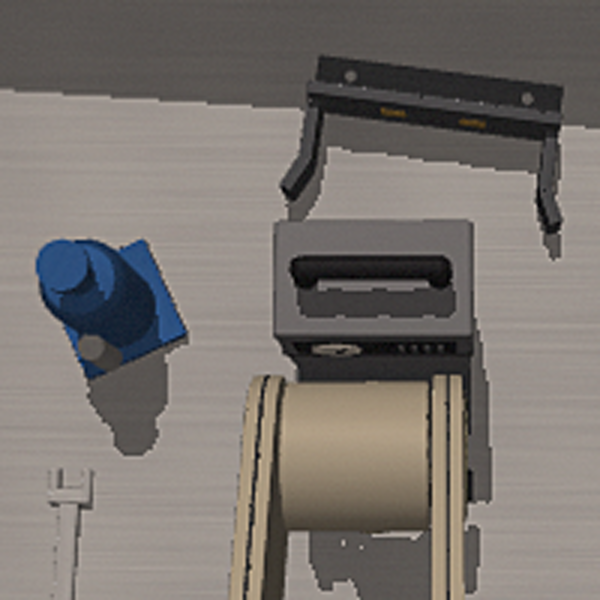

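Nothing has been disturbed: the pack is still at crop (275–472, 220–340) and the bay is unchanged. I'll lower the tips a little more and move up to contact.

```bash
python3 -m handwheel '[[0.01,0,0.004,0],[0.01,0,0.004,0],[0.006,0,0,0],[0.003,0,0,0],[0.003,0,0,0],[0.003,0,0,0],[0.002,0,0,0],[0,0,0,0]]'
```

```text
time: 3.75
tool_pos: [487.9, 57.5, 2.4]
tcp_rot: [-180.0, -0.0, 0.4]
ft_force: [0.3, 0.2, 0.7]
finger_gap: 85.4
grip_force: 0.0
```

```bash
python3 -m handwheel '[[0.003,0,-0.002,0],[0.003,0,0,0],[0.003,0,0,0],[0.003,0,0,0]]';python3 -c "
from bench import r
s=r.sense();print(s['ft_force'],s['wrist_torque'])"
```

```text
time: 4.15
tool_pos: [495.3, 57.7, 3.0]
tcp_rot: [180.0, 0.6, 0.4]
ft_force: [-17.7, 0.2, 11.8]
finger_gap: 85.5
grip_force: 9.2
[-17.69050032   0.1553776   11.83997576] [-0.05056594  2.6912921   0.01794517]
```

```bash
python3 -m handwheel '[[0.002,0,-0.002,0],[0.003,-0.0039,0,2],[0.003,-0.0039,0,2],[0.003,-0.0039,0,2],[0.0035,-0.0039,0,2],[0.0035,-0.0039,0,2],[0,0,0,0]]';python3 - <<'E'
from h import *
s=r.sense();print(s['ft_force'],s['wrist_torque'])
cv2.imwrite("pics/t3.png",cv2.resize(r.snapshot("top")[70:220,180:320,::-1],None,fx=4,fy=4,interpolation=cv2.INTER_CUBIC))
E
```

```text
time: 4.85
tool_pos: [516.8, 76.5, 4.9]
tcp_rot: [180.0, 0.3, -9.7]
ft_force: [-4.1, 0.6, -2.6]
finger_gap: 85.3
grip_force: 2.1
[-4.06863755  0.62719256 -2.57670187] [ 0.26358999  0.58725863 -0.23245592]
```

View pics/t3.png

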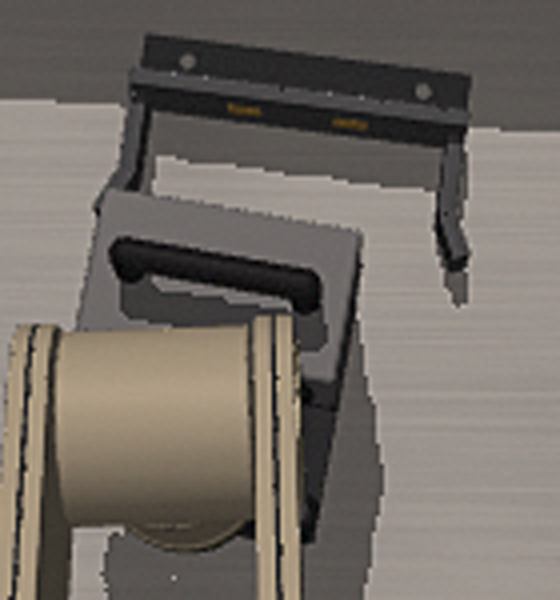

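The pack has turned clockwise with the tool. Its top far edge now runs from crop (110,190) to (360,233).

```bash
cat >> h.py <<'E'
def pose(FL,FR,ox,oy,s,bay=(776,17,-6.5),z=200):
    P=px("top",[(ox+(u+.5)/s-.5,oy+(v+.5)/s-.5) for u,v in(FL,FR)],z)
    d=P[0]-P[1];th=np.arctan2(-d[0],d[1]);o=P.mean(0)-45*np.array([np.cos(th),np.sin(th)])
    b=np.radians(bay[2]);e=o-bay[:2];xb=e@[np.cos(b),np.sin(b)];yb=e@[-np.sin(b),np.cos(b)]
    print("len %.1f world %s yaw %.1f | bay x %.1f y %.1f rel yaw %.1f"%(np.hypot(*d),o.round(1),np.degrees(th),xb,yb,np.degrees(th)-bay[2]))
    return o,th
E
python3 - <<'E'
from h import *
o,th=pose((110,190),(360,233),180,70,4)
c,s=np.cos(th),np.sin(th);e=r.sense()['tool_pos'][:2]-o;print("tool in pack",e@[c,s],e@[-s,c])
E
```

```text
len 143.8 world [623.2  58. ] yaw -9.5 | bay x -156.5 y 23.4 rel yaw -3.0
tool in pack -107.85984336046779 0.5790528875092227
```

```bash
python3 -m handwheel '[[0.0037,-0.004,0,2.1],[0.0037,-0.004,0,2.1],[0.0037,-0.004,0,2.1],[0.0037,-0.004,0,2.1],[0.0037,-0.004,0,2.1],[0.0037,-0.004,0,2.1],[0.0037,-0.004,0,2.1],[0.0037,-0.004,0,2.1],[0.004,0,0,0],[0.004,0,0,0]]'; python3 -m handwheel '[[0.004,0,0,0],[0.004,0,0,0],[0.004,0,0,0],[0.004,0,0,0],[0,0,0,0]]';python3 - <<'E'
from h import *
s=r.sense();print(s['ft_force'],s['wrist_torque'])
cv2.imwrite("pics/t4.png",cv2.resize(r.snapshot("top")[70:220,180:320,::-1],None,fx=4,fy=4,interpolation=cv2.INTER_CUBIC))
E
```

```text
time: 5.9
tool_pos: [561.0, 95.2, 5.0]
tcp_rot: [179.9, 0.3, -26.4]
ft_force: [-9.8, 4.9, 1.2]
finger_gap: 85.4
grip_force: 5.5
time: 6.4
tool_pos: [576.0, 87.6, 5.1]
tcp_rot: [179.9, 0.2, -26.4]
ft_force: [-4.5, 3.0, -2.9]
finger_gap: 85.4
grip_force: 2.7
[-4.46694935  2.96220173 -2.86775416] [0.51741086 0.74046    0.1144913 ]
```

View pics/t4.png

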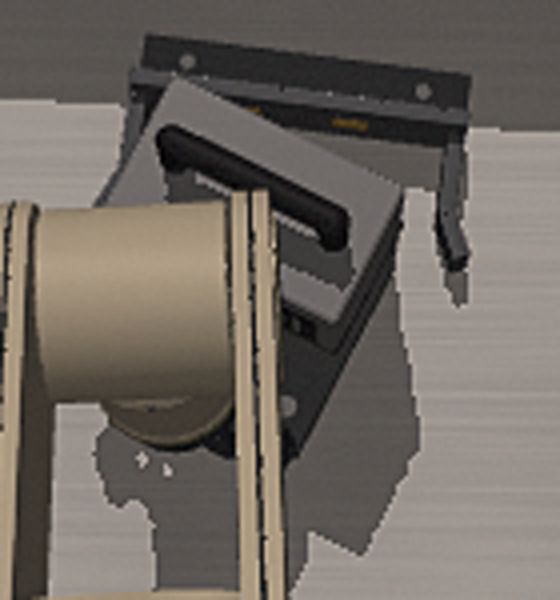

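The pack's top far edge runs from crop (176,77) to (404,187), so its front is entering between the cheeks.

Run:
```python
from h import *
o,th=pose((176,77),(404,187),180,70,4)
c,s=np.cos(th),np.sin(th);e=r.sense()['tool_pos'][:2]-o;print("tool in pack",e@[c,s],e@[-s,c])
# from tool: pack origin 108 ahead
t=r.sense();y=np.radians(t['tcp_rot'][2]);o=t['tool_pos'][:2]+108*np.array([np.cos(y),np.sin(y)]);b=np.radians(-6.5);e=o-[776,17];print(o,e@[np.cos(b),np.sin(b)],e@[-np.sin(b),np.cos(b)])
```

```text
len 145.0 world [673.9  39.9] yaw -25.9 | bay x -104.1 y 11.1 rel yaw -19.4
tool in pack -108.82564299912534 0.17417737156163898
[672.80695899  39.54495313] -105.0818623934824 10.718247034829503
```

```bash
python3 -m handwheel '[[0.0045,0,0,0],[0.0045,0,0,0],[0.0045,0,0,0],[0.0035,0,0,0],[0.0035,0.0038,0,-2],[0.0035,0.0038,0,-2],[0.0035,0.0038,0,-2],[0.0035,0.0038,0,-2],[0.0035,0.0038,0,-2],[0.0035,0.0038,0,-2]]'; python3 -m handwheel '[[0.0035,0.0038,0,-2],[0.0035,0.0038,0,-2],[0.0035,0.0038,0,-2],[0.0035,0.0038,0,-1.8],[0,0,0,0]]';python3 - <<'E'
from h import *
s=r.sense();print(s['ft_force'],s['wrist_torque'])
t=s;y=np.radians(t['tcp_rot'][2]);o=t['tool_pos'][:2]+108.5*np.array([np.cos(y),np.sin(y)]);b=np.radians(-6.5);e=o-[776,17];print(o,e@[np.cos(b),np.sin(b)],e@[-np.sin(b),np.cos(b)])
cv2.imwrite("pics/t5.png",cv2.resize(r.snapshot("top")[60:210,180:320,::-1],None,fx=4,fy=4,interpolation=cv2.INTER_CUBIC))
E
```

```text
time: 7.45
tool_pos: [602.2, 51.0, 5.1]
tcp_rot: [180.0, 0.3, -14.3]
ft_force: [-7.0, 3.4, -0.8]
finger_gap: 85.4
grip_force: 3.9
time: 7.95
tool_pos: [613.3, 32.8, 5.1]
tcp_rot: [180.0, 0.2, -6.6]
ft_force: [-5.5, 0.7, -0.8]
finger_gap: 85.3
grip_force: 2.7
[-5.52990537  0.67465652 -0.82980137] [-0.0185315   0.84531365  0.28033048]
[721.06640456  20.42258545] -54.967922036396075 -2.818074973689472
```

View pics/t5.png

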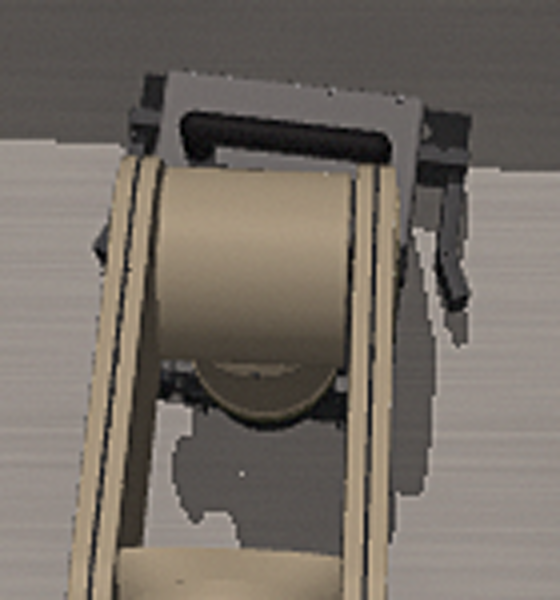

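The pack's far edge runs from crop (168,70) to (422,100). It is centred between the cheeks and about 10 mm short of the stop. I'll push straight on until the force rises.

```bash
python3 - <<'E'
from h import *
pose((168,70),(422,100),180,60,4)
E
python3 -m handwheel '[[0.003,0,0,0],[0.003,0,0,0],[0.002,0,0,0],[0.001,0,0,0],[0,0,0,0]]'; python3 -m handwheel '[[0.0015,0,0,0],[0.0015,0,0,0],[0,0,0,0]]'
```

```text
len 146.4 world [720.8  22.9] yaw -6.5 | bay x -55.5 y -0.4 rel yaw -0.0
time: 8.5
tool_pos: [621.1, 32.2, 5.0]
tcp_rot: [180.0, 0.4, -6.6]
ft_force: [-10.9, 0.9, 3.0]
finger_gap: 85.2
grip_force: 5.7
time: 8.8
tool_pos: [622.4, 32.1, 4.9]
tcp_rot: [180.0, 0.6, -6.6]
ft_force: [-21.3, 1.7, 11.3]
finger_gap: 85.5
grip_force: 10.3
```

```bash
python3 -m handwheel '[[0.0015,0,0,0],[0.001,0,0,0],[0,0,0,0],[0,0,0,0]]'; python3 -c "
from bench import r
s=r.sense();print(s['wrist_torque'],s['tool_pos'],s['tcp_rot'])"
```

```text
time: 9.2
tool_pos: [622.5, 32.1, 4.9]
tcp_rot: [180.0, 0.9, -6.6]
ft_force: [-33.4, 2.3, 22.2]
finger_gap: 85.7
grip_force: 17.0
[ 0.46286506  4.96715948 -0.05735739] [622.48734739  32.10239094   4.88671834] [179.95217865   0.86304038  -6.59685131]
```

It stopped hard at x_b ≈ -45.5 with almost no yaw moment on the wrist, so it is flat on the stop. I'll back off, rise and move towards the button.

```bash
python3 -m handwheel '[[-0.004,0,0,0],[-0.006,0,0,0],[-0.02,0,0,0],[-0.03,0,0,0],[-0.03,0,-0.03,0],[0,0,-0.045,0],[0,0,-0.045,0],[0,0.045,-0.02,0],[0,0.045,0,0],[0,0.045,0,0]]' 0; python3 -m handwheel '[[0,0.045,0,0],[0,0.045,0,0],[0,0.045,0,0],[0,0.045,0,0],[0,0.04,0,0],[0,0,0,0],[0,0,0,0]]'
python3 - <<'E'
from h import *
s=r.sense();print(s['tool_pos'],s['tcp_rot'])
a=r.snapshot("top")[:,:,::-1]; b=r.snapshot("scene")[:,:,::-1]
A=cv2.resize(a[60:210,180:280],None,fx=4,fy=4,interpolation=cv2.INTER_CUBIC)
B=cv2.resize(b[60:360,60:400],(400,353))
o=np.zeros((600,800,3),np.uint8);o[:,:400]=A;o[:353,400:]=B
o[353:593,400:720]=cv2.resize(a,(320,240))
cv2.imwrite("pics/t6.png",o)
E
```

```text
time: 10.2
tool_pos: [525.7, -94.0, 148.6]
tcp_rot: [179.9, -0.3, -6.5]
ft_force: [0.1, 0.6, 0.6]
finger_gap: -0.3
grip_force: 0.0
time: 10.9
tool_pos: [498.9, -312.0, 146.5]
tcp_rot: [180.0, -0.0, -6.8]
ft_force: [0.3, -0.0, -0.7]
finger_gap: 0.4
grip_force: 0.0
[ 498.92875148 -312.02741225  146.50566455] [ 1.79985409e+02 -4.82336763e-02 -6.75741695e+00]
```

View pics/t6.png

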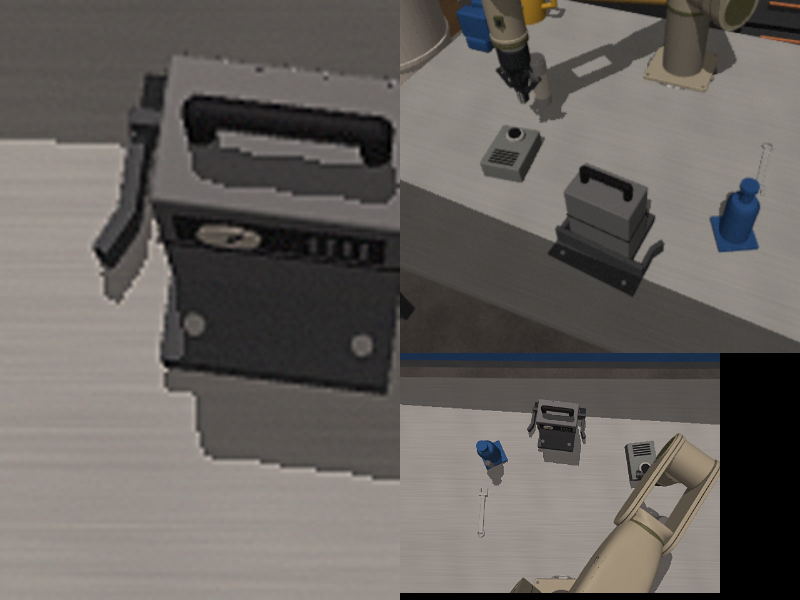

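The pack stands upright in the bay with its face against the stop, and its skid's near edge runs from crop (165,360) to (388,393). The jack, can and wrench are untouched. I'll check the skid's yaw and cross-check the button position with the scene camera.

Run:
```python
from h import *
P=px("top",[(180+u/4,60+v/4) for u,v in((165,360),(388,393))],28);d=P[0]-P[1];print(P,np.hypot(*d),np.degrees(np.arctan2(-d[0],d[1])))
a=cv2.imread("pics/scene0.png")[160:190,140:175]
g=cv2.cvtColor(a,cv2.COLOR_BGR2GRAY)
n,l,st,c=cv2.connectedComponentsWithStats((g<45).astype(np.uint8));print(st[1:],c[1:]+[140,160])
a=cv2.imread("pics/top0.png")[170:198,380:408];g=cv2.cvtColor(a,cv2.COLOR_BGR2GRAY)
n,l,st,ct=cv2.connectedComponentsWithStats((g<45).astype(np.uint8));print(st[1:],ct[1:]+[380,170])
for z in(58,62,66):print(z,[px("scene",[x+[140,160]],z).round(1).tolist() for x in c[1:]],[px("top",[x+[380,170]],z).round(1).tolist() for x in ct[1:]])
```

```text
[[639.89757137 102.27207376]
 [619.44010649 -43.0845723 ]] 146.7891767866797 -8.01117859908347
[[13  9 10  8 66]
 [30 21  5  9 25]
 [ 1 27  2  1  2]
 [ 5 28  5  1  5]
 [11 29  4  1  4]] [[157.04545455 172.51515152]
 [172.8        186.2       ]
 [141.5        187.        ]
 [147.         188.        ]
 [152.5        189.        ]]
[[  6   7  14  14 139]
 [  2  16   1   1   1]
 [  3  19   1   1   1]
 [ 12  24   1   1   1]] [[392.48920863 183.74100719]
 [382.         186.        ]
 [383.         189.        ]
 [392.         194.        ]]
58 [[[537.2, -338.3]], [[573.5, -260.1]], [[611.2, -350.3]], [[608.8, -331.8]], [[606.5, -313.5]]] [[[551.3, -331.9]], [[545.3, -305.6]], [[537.8, -307.9]], [[525.4, -330.0]]]
62 [[[540.5, -335.5]], [[576.6, -257.6]], [[614.1, -347.4]], [[611.8, -329.0]], [[609.5, -310.8]]] [[[550.7, -330.8]], [[544.8, -304.6]], [[537.2, -306.9]], [[524.9, -328.9]]]
66 [[[543.8, -332.7]], [[579.7, -255.2]], [[617.1, -344.5]], [[614.7, -326.2]], [[612.4, -308.0]]] [[[550.2, -329.7]], [[544.2, -303.6]], [[536.7, -305.9]], [[524.4, -327.9]]]
```

The charger geometry, the top view and the scene view agree on the button at about (550, -329), top near 66–70 mm. From the tool that is 52.6 mm in x and 11 mm in y.

```bash
python3 -m handwheel '[[0.026,0.0055,0,0],[0.0266,0.0055,0,0],[0,0,0.03,0],[0,0,0.02,0],[0,0,0.01,0],[0,0,0.005,0],[0,0,0,0],[0,0,0,0]]' 0
```

```text
time: 11.8
tool_pos: [550.8, -328.0, 82.7]
tcp_rot: [179.9, -0.1, -6.6]
ft_force: [0.3, 0.5, -0.1]
finger_gap: -0.1
grip_force: 0.0
```

```bash
python3 -m handwheel '[[0,0,0.004,0],[0,0,0.004,0],[0,0,0.002,0],[0,0,0.002,0],[0,0,0,0]]';python3 -m handwheel '[[0,0,0.002,0],[0,0,0.002,0],[0,0,0,0]]'; python3 -c "
from bench import r
print(r.sense().keys())"
```

```text
time: 12.3
tool_pos: [550.9, -328.5, 71.0]
tcp_rot: [179.9, -0.1, -6.6]
ft_force: [-0.7, 0.8, 9.4]
finger_gap: -0.2
grip_force: 4.8
time: 12.6
tool_pos: [551.1, -328.7, 70.6]
tcp_rot: [179.9, -0.1, -6.6]
ft_force: [-12.5, 7.2, 33.5]
finger_gap: -0.0
grip_force: 16.9
dict_keys(['time', 'joint_pos', 'qd', 'joint_efforts', 'tool_pos', 'tcp_rot', 'ft_force', 'wrist_torque', 'grip_force', 'finger_gap'])
```

A hard stop at 70.6–71 mm. I need to know whether that is the bottomed button or the ring, so I'll rise in small steps and read the spring force.

```bash
for i in 1 2 3; do :; done
python3 -m handwheel '[[0,0,-0.004,0],[0,0,0,0]]'; python3 -m handwheel '[[0,0,-0.0015,0],[0,0,0,0]]';python3 -m handwheel '[[0,0,-0.0015,0],[0,0,0,0]]';python3 -m handwheel '[[0,0,-0.0015,0],[0,0,0,0]]';python3 -m handwheel '[[0,0,-0.0015,0],[0,0,0,0]]';python3 -m handwheel '[[0,0,-0.0015,0],[0,0,0,0]]'
python3 - <<'E'
from h import *
b=r.snapshot("scene")[:,:,::-1];t=r.snapshot("top")[:,:,::-1]
o=np.hstack([cv2.resize(b[130:220,110:200],(400,400),interpolation=cv2.INTER_CUBIC),cv2.resize(t[60:150,195:285],(400,400),interpolation=cv2.INTER_CUBIC)]);cv2.imwrite("pics/t7.png",o)
E
```

```text
time: 12.8
tool_pos: [550.9, -328.5, 71.2]
tcp_rot: [179.9, -0.1, -6.6]
ft_force: [1.8, -0.1, 3.8]
finger_gap: 0.2
grip_force: 2.4
time: 13.0
tool_pos: [550.9, -328.5, 71.7]
tcp_rot: [179.9, -0.1, -6.6]
ft_force: [3.3, -1.0, 3.9]
finger_gap: -0.0
grip_force: 2.2
time: 13.2
tool_pos: [550.2, -328.1, 72.5]
tcp_rot: [180.0, -0.0, -6.6]
ft_force: [3.2, -0.8, 3.8]
finger_gap: 0.1
grip_force: 2.0
time: 13.4
tool_pos: [549.8, -327.8, 73.6]
tcp_rot: [-180.0, 0.0, -6.6]
ft_force: [1.3, -1.7, 3.0]
finger_gap: 0.2
grip_force: 1.7
time: 13.6
tool_pos: [549.6, -327.6, 75.0]
tcp_rot: [-180.0, 0.1, -6.6]
ft_force: [0.4, -0.5, 2.4]
finger_gap: 0.1
grip_force: 1.3
time: 13.8
tool_pos: [549.6, -327.6, 76.5]
tcp_rot: [-180.0, 0.1, -6.6]
ft_force: [0.1, -0.9, 1.2]
finger_gap: 0.0
grip_force: 0.8
```

View pics/t7.png

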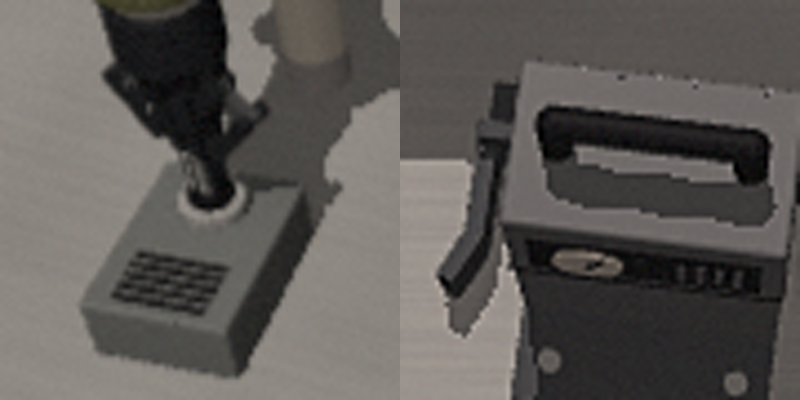

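The left view shows the fingertip centred on the button inside its ring. The readings show the spring: 3.9 N at 71.7 mm, falling to 1.2 N at 76.5 mm, with a hard stop at about 70.8 mm. That matches the full 6 mm of travel. In the right view the pack is still square in the bay. I'll rise clear now.

```bash
python3 -m handwheel '[[0,0,-0.0015,0],[0,0,0,0]]'; python3 -m handwheel '[[0,0,-0.005,0],[0,0,-0.02,0],[0,0,-0.04,0],[0,0,-0.04,0],[0,0,0,0],[0,0,0,0],[0,0,0,0],[0,0,0,0],[0,0,0,0]]'
python3 - <<'E'
from h import *
t=r.snapshot("top");b=cv2.imread("pics/top0.png")
# far top edge of the pack vs the stop's far foot edge: line fits on subpixel gradients
g=cv2.GaussianBlur(cv2.cvtColor(t,cv2.COLOR_RGB2GRAY),(3,3),0).astype(float)
g0=cv2.GaussianBlur(cv2.cvtColor(b,cv2.COLOR_BGR2GRAY),(3,3),0).astype(float)
def edge(g,cols,lo,hi,z,sgn,sl):
    pts=[]
    for c in cols:
        s=int(round(sl*(c-cols[0])));d=sgn*np.diff(g[lo+s:hi+s,c]);i=int(d.argmax())
        pts.append((c,lo+s+i+.5))
    P=px("top",pts,z);k=np.polyfit(P[:,1],P[:,0],1);e=P[:,0]-np.polyval(k,P[:,1]);m=abs(e)<2.5
    k=np.polyfit(P[m,1],P[m,0],1);return -np.degrees(np.arctan(k[0])),m.mean()
print("pack far top edge",edge(g,range(226,284),69,80,200,1,.12))
print("pack skid near edge",edge(g,range(224,276),145,158,28,1,.13))
print("stop near top edge",edge(g0,range(218,295),87,97,55,-1,.11))
print("foot far edge",edge(g0,range(220,295),75,83,4,-1,.12))
E
```

```text
time: 14.1
tool_pos: [549.9, -327.6, 78.0]
tcp_rot: [-180.0, 0.0, -6.6]
ft_force: [0.1, 0.4, 0.0]
finger_gap: -0.1
grip_force: 0.0
time: 15.0
tool_pos: [549.3, -327.3, 181.5]
tcp_rot: [-179.9, 0.1, -6.6]
ft_force: [-0.3, 0.9, 1.0]
finger_gap: -0.0
grip_force: 0.0
pack far top edge (np.float64(-6.517099542690844), np.float64(0.9310344827586207))
pack skid near edge (np.float64(-6.7246143899035244), np.float64(1.0))
stop near top edge (np.float64(-7.065768637686503), np.float64(1.0))
foot far edge (np.float64(-7.147483515228037), np.float64(1.0))
```

The button is up again: the force fell to zero at 78 mm. The pack and bay yaws agree to within measuring noise (-6.6° against -7.1°). The seating push also showed no off-centre moment, so the pack is flat on the stop.

```bash
python3 -c "
from bench import r
print(r.hand_in())"
```

```text
the job is handed in; nothing more can be done
None
```

The pack was slid into the bay flat against its back stop, then the start button was pressed fully down and came back up; the jack, spray can and wrench were not touched, and the job was handed in at about 15 s (no verdict was returned).

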